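Lay a brass knob to soak and open the safety-capped cleaner jug

ROBOT

A 6-joint arm with a two-finger parallel gripper is mounted at the origin on the work surface. World frame = base frame: x ahead of the robot, y to its left, z up, the work surface at z = 0. Lengths are in m, angles in rad, forces in N, time in s.
With the tool pointing down it reaches from about 0.375 to 0.975 m from the base axis. Payload 3.8 kg.
Tool frame: the origin (TCP) lies on the centre line of the jaws, within the pads' length; the fingertips stand 22 mm ahead of it and the grasp point (between the pads) lies 3 mm ahead of it; z points along the fingers, x is the direction in which the jaws open and shut, and the axes are right-handed (so a half turn about z gives the same grasp; the last joint's range is limited). The gripper opens to 85 mm and grips with 20 to 120 N. Pads are 22 mm wide; open, the fingers measure 114 mm over their backs; the gripper's body (76 mm by 85 mm) begins 54 mm behind the grasp point. The pads swing forward as they close: fully open they stand 13 mm farther back than shut.
Start: joints at [1.265, 0.264, 1.604, -0, 1.274, -0.037], TCP at [0.179, 0.651, 0.253] pointing down, gripper open.
Joint ranges: [-2.63, 2.63], [-0.94, 2.18], [0.31, 2.57], [-1.31, 4.45], [0, 2.66], [-2.55, 2.55]. Speed limits (rad/s): [2.57, 2.57, 3.14, 3.14, 3.14, 3.14].

INTERFACE

Orientations are given as a rotation vector (axis times angle).
In Python, from workcell import bot, viewer gives the robot as it stands.
- The arm moves only by the tool move_arm, never from a script. Its argument "series" is text: rows parted by semicolons, each of 7 numbers parted by spaces: the turn, a rotation vector about the tool's x, y, z scaled (see below), then the shift along the tool's x, y, z scaled (see below), then the opening, from -1 (shut) to 1 (fully open). A call has exactly 8 rows; each row is the pose to reach, as a shift and turn from the pose commanded when the call began, along the tool's axes at that moment; what a row does not reach only later rows make up. The controller multiplies each number of a shift by 100 mm and each number of a turn by 120 degrees. A row lasts 1/10 s, in which the tool goes at most 50 mm and 8.59 degrees, less where a joint would pass 70% of its speed; a pose out of reach is approached as far as the arm can. A call with a number of a shift or a turn outside -1 to 1 is refused whole. A call with a gripper value outside its range is refused whole. The fingers move at their own pace and stop on an object; "squeeze" is the grip in N (left out, the last holds). Time passes only in rows, so rows that repeat a pose let the fingers close, or fill a call up. It gives the time, the measured TCP pose, the force and the opening at its end, in the units of the state.
- bot.read_state(): the state, without advancing time (a new reading comes with each control period).
- viewer.read_camera(name): name is "scene" or "top"; returns a dict with "pixels" (400x640x3 uint8, red, green, blue), "K" (3x3 intrinsics, pixels), "world_to_cam" (4x4, takes a point from world to camera coordinates). Camera axes: x right, y up, looking along -z (the intrinsics and any distortion apply to the point x, -y, -z); pixel columns grow to the right and rows downward; lengths in m; the calibration is good to about 2 mm. A picture is of the moment at which its call begins. There is no depth.
- bot.finish_job(): hands the job in, once; it reports no verdict.
The state is a dict: "time": time; "q": joint angles; "joint_vel": joint speeds; "joint_torque": joint torques, N m; "tool_pos": TCP position; "tcp_rot": TCP orientation; "wrist_force": force on the tool from outside, world axes, zero at the start; "torque": the same for the moment, N m; "width": opening from 0.0 (shut) to 1.0 (fully open).
Only numpy, scipy, OpenCV 4.12 (cv2) and the standard library are available. Lean on these libraries where they do the work, as an engineer would, in place of code of your own. Each camera call takes 0.05 s, during which the arm holds its last target.

TASK

Get the old round brass knob ready for soaking: lower it gently all the way down into the deep stoneware crock and let go of it there, without dropping it or banging it on the crock. Then open the cleaner jug: press its push-and-turn safety cap down, twist it counter-clockwise while it is pressed until it is free, and lift it straight up about 8 cm. Finish while still holding the cap still and level above the open neck, do not put it down, and leave the other things on the bench where they are.

Things in the scene. Friction and masses are not known exactly. Their poses are not given: they have to be found in the camera images.
- knob_center (a point): Round brass furniture knob, 220 g (hidden spread 20 %): a ball 44 mm in diameter on a small round foot 30 mm wide; it stands on its foot on the bench. This point is the ball's centre, 28 mm above the underside of the foot; z points up out of the foot.
- crock_floor (a point): Deep round white stoneware crock, open on top, loose on the bench (950 g): 100 mm high, rim 172 mm across outside, 162 mm inside, inner floor 150 mm across. Point: middle of its inner floor, 6 mm above the bench; z up. The crock and the jug may swap sides.
- jug: White plastic cleaner jug, 125 x 85 mm (x, y), fixed in a steel holder on the bench; a carrying loop on its +x side reaches 95 mm out. Origin: centre of its underside, on the neck's axis; z up. Shoulder: cone from 36 mm radius at height 100 mm to 20 mm radius at 120 mm, then the neck, 40 mm wide. The closed cap spans heights 146 to 182 mm. The jug and the crock may swap sides.
- neck (a point): Top of the spring pad on the jug's neck, on the neck's axis, 166 mm above the bench; fixed to the jug and with the jug's axes (z up). The neck is topped by this pad.
- cap_center (a point): Ribbed round grey cap on the jug, 52 mm wide, 36 mm high, 40 g, upright sides. Point: its centre, 18 mm above its underside, 2 mm below neck when closed; z up, x along the jug's x when locked (0.08 rad and 1 mm of play). Pushed down over 4 mm (5 to 6 is good, it bottoms at 7.5) it turns counter-clockwise seen from above; free to lift after 0.78 rad, 1.2 is good, stops at 2.3. Clockwise is blocked.
- pad (a joint): How far the spring under the cap is pushed down, in m: 0 = cap up (locked), 0.0035 = lugs just clear, about 0.0075 = bottomed. The spring pushes back with 6 N at the start and 1.2 N more for each mm.
- square_knob: Square brass knob, 36 x 36 mm, 36 mm high, on a round stem; not to be used. Origin at the centre of its underside. It stands near the round knob, either nearer to the robot or farther off.
- tape: Brown tape roll lying flat, 96 mm across, 30 mm high; stays where it is. Origin at the centre of its underside.
- jar: Glass jar with a steel lid, 66 mm across, 85 mm high; stays where it is. Origin at the centre of its underside.
- can: Steel can with a plain paper band, 64 mm across, 100 mm high; stays where it is. Origin at the centre of its underside.
- screwdriver: Screwdriver with a wooden handle lying across the bench beyond the knobs; stays where it is.
- brush: Wooden brush lying on the bench; stays where it is.
- carton: Small closed cardboard box, 70 x 110 mm, 50 mm high; stays where it is. Origin at the centre of its underside.
Not all that is in view belongs to the job. Leave any blue or red look-alike of the jug alone.

How it is judged:
By the outcome, as a careful person would: the job done as asked, in the order asked, and still so for the second after the job is handed in, while the arm keeps its last pose, push and grip.
It also fails if it takes over 64 s, if anything falls off the work surface, if the arm or the gripper's body presses on something with over 40 N, if the wrist force passes 120 N, or if a joint passes its speed limit or range.

## Working session

There is one attempt and no reset: what is moved stays moved. The work goes in short steps, Python scripts to look and compute and a tool call to move; the robot and the scene stay as the last step left them, time stands still between calls to the robot, and variables do not carry over. Pictures are saved under pics/ and viewed, and the job is handed in when it is done.

Besides the shell and the picture viewer there is one more tool, called by a JSON object that holds its "op" and its "data", one argument or row to a line. move_arm: Moves the arm, as the interface text tells. Its arguments: {"type":"object","properties":{"series":{"type":"string"},"squeeze":{"type":"number"}},"required":["series"]}

```bash
ls; mkdir -p pics; python3 - <<'E'
from workcell import bot, viewer
import cv2,pickle
d={}
for n in("scene","top"):
    c=viewer.read_camera(n); d[n]=c
    cv2.imwrite(f"pics/{n}0.png",c["pixels"][:,:,::-1]); print(n,c["K"],c["world_to_cam"],[k for k in c])
pickle.dump(d,open("c0.pkl","wb"))
print(bot.read_state())
E
```

```text
pics
scene [[503.42002587   0.         321.04946623]
 [  0.         503.42002587 197.01563054]
 [  0.           0.           1.        ]] [[ 0.74278208  0.66952692 -0.00291218 -0.39682753]
 [-0.48629131  0.54247759  0.68501009  0.18714585]
 [ 0.46021249 -0.50739705  0.72852776 -1.71621232]
 [ 0.          0.          0.          1.        ]] ['pixels', 'K', 'world_to_cam']
top [[422.92341816   0.         316.5981035 ]
 [  0.         422.92341816 202.68923706]
 [  0.           0.           1.        ]] [[ 0.00350102 -0.99997184  0.00663793 -0.00982514]
 [ 0.98169304  0.004701    0.19041187 -0.55290139]
 [-0.19043772  0.00584978  0.98168185 -1.36704787]
 [ 0.          0.          0.          1.        ]] ['pixels', 'K', 'world_to_cam']
{'time': 0.1, 'q': array([ 1.26506774e+00,  2.64698182e-01,  1.60525344e+00,  8.45313082e-06,
        1.27369249e+00, -3.69022970e-02]), 'joint_vel': array([ 9.38115041e-04, -1.79034057e-03, -3.11904186e-03,  1.61691757e-03,
        8.39834069e-05, -3.44326957e-04]), 'joint_torque': array([ 5.87296709e-04, -5.16708434e+01, -3.68589664e+01,  5.18742979e-05,
        6.29857415e-03, -6.69686258e-06]), 'tool_pos': array([0.17909412, 0.65016461, 0.2520641 ]), 'tcp_rot': array([ 2.49816345,  1.90299567, -0.00264002]), 'wrist_force': array([0.42853417, 0.20884806, 0.23588814]), 'torque': array([-0.01266313, -0.04115447,  0.03907565]), 'width': 1.0019322283497485}
```

View pics/scene0.png

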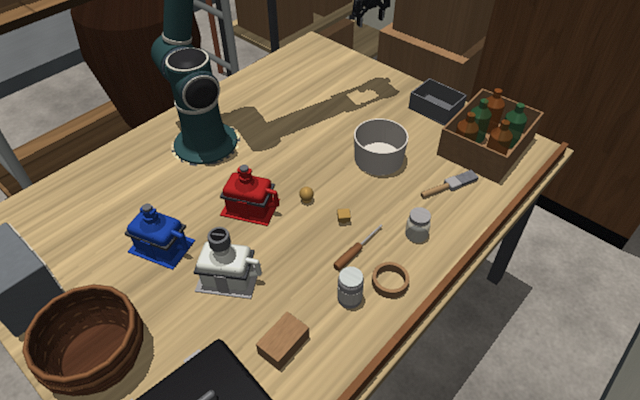

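View pics/top0.png

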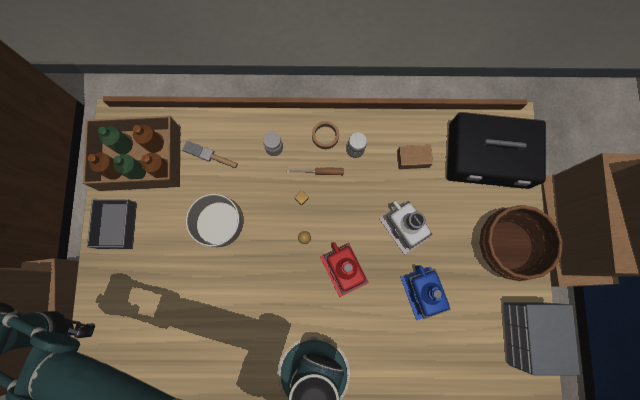

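The round knob is near top pixel (304,238) and the square one near (302,198). The crock is near (215,221) and the white jug's cap near (416,221). The arm is at the left edge. Next I'll measure with masks.

```bash
cat > h.py <<'E'
import numpy as np, cv2
from scipy.spatial.transform import Rotation as R
def ray(c,u,v):
    K=c["K"];T=c["world_to_cam"]; d=np.array([(u-K[0,2])/K[0,0],-(v-K[1,2])/K[1,1],-1.])
    Rm=T[:3,:3]; return -Rm.T@T[:3,3], Rm.T@d
def onz(c,u,v,z):
    o,d=ray(c,u,v); return o+d*(z-o[2])/d[2]
def proj(c,p):
    q=c["world_to_cam"]@np.append(p,1); return c["K"][0,0]*q[0]/-q[2]+c["K"][0,2], c["K"][1,1]*q[1]/q[2]+c["K"][1,2]
def tri(a,ua,b,ub):
    o1,d1=ray(a,*ua);o2,d2=ray(b,*ub); M=np.zeros((3,3));v=np.zeros(3)
    for o,d in((o1,d1),(o2,d2)):
        d=d/np.linalg.norm(d);P=np.eye(3)-np.outer(d,d);M+=P;v+=P@o
    p=np.linalg.solve(M,v); 
    return p,[np.linalg.norm(np.cross(p-o,d/np.linalg.norm(d))) for o,d in((o1,d1),(o2,d2))]
def blobs(c,lo,hi,box,minA=15):
    x0,y0,x1,y1=box
    hsv=cv2.cvtColor(c["pixels"],cv2.COLOR_RGB2HSV)[y0:y1,x0:x1]
    m=cv2.inRange(hsv,np.array(lo),np.array(hi)); n,l,s,ce=cv2.connectedComponentsWithStats(m)
    return m,[(s[i].tolist(),(ce[i]+[x0,y0]).round(2).tolist()) for i in range(1,n) if s[i,4]>=minA]
E
python3 - <<'E'
import pickle; from h import *
d=pickle.load(open("c0.pkl","rb"))
def crop(n,b,k,f):
    im=d[n]["pixels"][b[1]:b[3],b[0]:b[2],::-1]; return cv2.resize(im,None,fx=k,fy=k,interpolation=cv2.INTER_NEAREST)
A=[crop("top",(380,190,440,250),6,0),crop("scene",(185,215,265,305),4,0)]
cv2.imwrite("pics/jug.png",np.hstack([A[0],A[1]]) if A[0].shape[0]==A[1].shape[0] else 0)
A=[crop("top",(284,184,324,254),5,0),crop("scene",(290,175,360,245),5,0)]
cv2.imwrite("pics/kn.png",np.hstack(A))
A=[crop("top",(175,180,255,260),4,0),crop("scene",(340,105,420,185),4,0)]
cv2.imwrite("pics/cr.png",np.hstack(A))
E
```

```text
(no output)
```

View pics/jug.png

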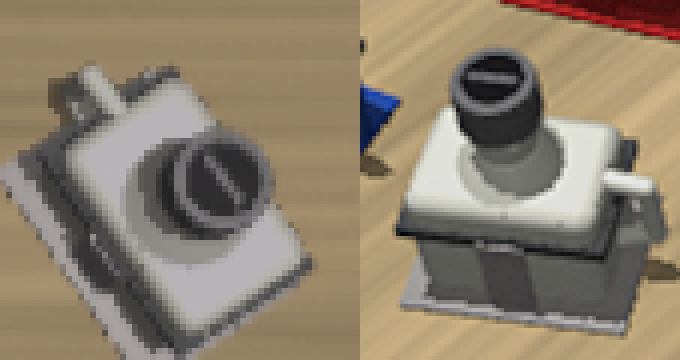

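View pics/kn.png

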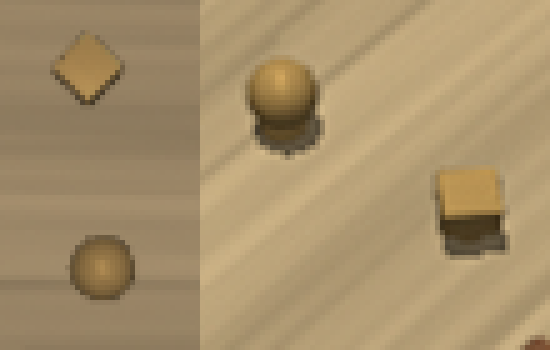

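View pics/cr.png

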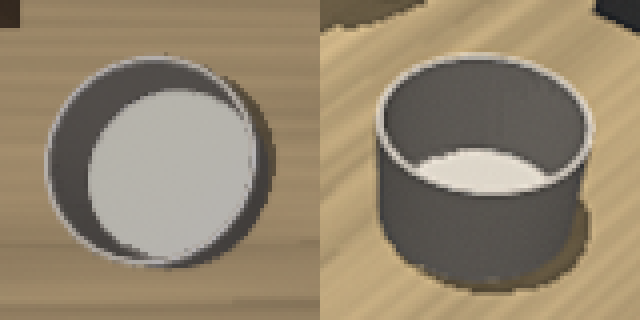

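```bash
python3 - <<'E'
import pickle; from h import *
d=pickle.load(open("c0.pkl","rb")); t=d["top"];s=d["scene"]
np.set_printoptions(precision=4,suppress=True)
for n,c,b in(("top",t,(290,225,320,250)),("scene",s,(292,180,325,212))):
    m,bl=blobs(c,(14,120,70),(30,255,255),b); print(n,"knob",bl)
for n,c,b in(("top",t,(400,205,430,235)),("scene",s,(200,222,235,260))):
    m,bl=blobs(c,(0,0,0),(179,80,125),b); print(n,"cap",bl)
print("knob",onz(t,304,237.3,.028),onz(s,306.1,192.7,.028),tri(t,(304,237.3),s,(306.1,192.7)))
print("cap top",onz(t,416.5,220.2,.182),onz(s,218.3,235.2,.182),tri(t,(416.5,220.2),s,(218.3,235.2)))
print("crock rim",onz(t,212.4,219.9,.1),onz(s,380.9,135.5,.1),tri(t,(212.4,219.9),s,(380.9,135.5)))
print("square",onz(t,301.2,197.5,.036),onz(s,344,213,.036))
# circle fits at cap ring
print("rim ext",onz(t,185.7,219.9,.1),onz(t,239,219.9,.1))
# neck/ slot direction on cap: crop pts(205,155)->(240,210)
a=onz(t,380+205/6,190+155/6,.182);b=onz(t,380+240/6,190+210/6,.182);print("slot",np.arctan2(*(b-a)[[1,0]]))
# loop side
print("loop",onz(t,380+88/6,190+80/6,.1))
for p in [(0.5,-.22,.182)]: print(proj(t,p),proj(s,p))
E
```

```text
top knob [([8, 7, 13, 12, 112], [304.0, 237.26])]
scene knob [([8, 7, 13, 16, 152], [305.97, 193.81])]
top cap [([3, 5, 23, 20, 329], [413.75, 220.32])]
scene cap [([8, 5, 27, 33, 647], [220.74, 243.95])]
knob [0.439  0.0343 0.028 ] [0.4398 0.0378 0.028 ] (array([0.4399, 0.0355, 0.0295]), [np.float64(0.0016027560535740047), np.float64(0.0016027560535740169)])
cap top [ 0.4754 -0.3095  0.182 ] [ 0.4834 -0.3098  0.182 ] (array([ 0.4776, -0.3091,  0.1762]), [np.float64(0.0022640883737104923), np.float64(0.0022640883737104793)])
crock rim [0.4859 0.3275 0.1   ] [0.493  0.3272 0.1   ] (array([0.4883, 0.3305, 0.0945]), [np.float64(0.002234931864821064), np.float64(0.002234931864821135)])
square [0.574  0.0449 0.036 ] [0.5815 0.0462 0.036 ]
rim ext [0.4855 0.4131 0.1   ] [0.4863 0.2421 0.1   ]
slot -2.608143901379852
loop [ 0.5429 -0.2609  0.1   ]
(np.float64(386.749388893057), np.float64(212.04839147506024)) (np.float64(250.8145754132551), np.float64(217.55681370903855))
```

```bash
python3 - <<'E'
import pickle; from h import *
d=pickle.load(open("c0.pkl","rb")); t=d["top"];s=d["scene"]
np.set_printoptions(precision=3,suppress=True)
hsv=cv2.cvtColor(t["pixels"],cv2.COLOR_RGB2HSV)
m=cv2.inRange(hsv,(0,150,60),(6,255,255))|cv2.inRange(hsv,(174,150,60),(180,255,255)); m[:225]=0;m[310:]=0
y,x=np.nonzero(m); 
for f in(x-y,x+y,-x,-y):
    i=f.argmin(); print("red",x[i],y[i],onz(t,x[i],y[i],.0),onz(t,x[i],y[i],.1))
print("redcap",onz(t,347,267,.17),"bluecap",onz(t,437,294,.17))
def circ(c,p,r):
    a=np.linspace(0,6.283,100);P=np.array([proj(c,(p[0]+r*np.cos(q),p[1]+r*np.sin(q),p[2])) for q in a]);return P.min(0),P.max(0)
# crock: full silhouette via grey (low sat)
for n,c,b in(("top",t,(180,185,250,255)),("scene",s,(345,110,418,182))):
    m,bl=blobs(c,(0,0,0),(179,45,255),b,300); print(n,bl)
    for p in((.4859,.3275,.1),(.493,.327,.1),(.489,.3273,.1)): print(p,*circ(c,p,.086),*circ(c,(p[0],p[1],0),.08))
for n,c in(("top",t),("scene",s)):
    for p in((.4754,-.3095,.182),(.4834,-.3098,.182),(.479,-.3097,.182)): print(n,p,*circ(c,p,.026),*circ(c,(p[0],p[1],.146),.026))
E
```

```text
red 339 295 [ 0.249 -0.084  0.   ] [ 0.251 -0.078  0.1  ]
red 333 243 [ 0.423 -0.065  0.   ] [ 0.413 -0.06   0.1  ]
red 368 282 [ 0.292 -0.182  0.   ] [ 0.291 -0.169  0.1  ]
red 340 296 [ 0.246 -0.087  0.   ] [ 0.248 -0.081  0.1  ]
redcap [ 0.335 -0.098  0.17 ] bluecap [ 0.257 -0.364  0.17 ]
top [([6, 9, 56, 53, 2341], [213.6, 220.5])]
(0.4859, 0.3275, 0.1) [185.549 193.741] [239.199 246.681] [195.941 201.49 ] [242.472 247.509]
(0.493, 0.327, 0.1) [185.843 191.611] [239.439 244.445] [196.206 199.492] [242.693 245.426]
(0.489, 0.3273, 0.1) [185.672 192.81 ] [239.298 245.704] [196.052 200.617] [242.563 246.599]
scene [([9, 8, 54, 57, 2521], [379.68, 145.7])]
(0.4859, 0.3275, 0.1) [351.844 117.541] [406.651 152.716] [352.401 142.138] [401.127 174.97 ]
(0.493, 0.327, 0.1) [353.479 118.513] [408.419 153.844] [353.966 143.122] [402.806 176.092]
(0.489, 0.3273, 0.1) [352.561 117.962] [407.425 153.205] [353.087 142.565] [401.863 175.456]
top (0.4754, -0.3095, 0.182) [407.923 211.729] [425.081 228.719] [405.394 213.682] [422.091 230.228]
top (0.4834, -0.3098, 0.182) [407.922 209.138] [425.06  226.088] [405.396 211.158] [422.074 227.666]
top (0.479, -0.3097, 0.182) [407.944 210.563] [425.093 227.534] [405.416 212.545] [422.104 229.075]
scene (0.4754, -0.3095, 0.182) [205.279 225.079] [227.156 241.944] [207.788 234.409] [229.19  251.183]
scene (0.4834, -0.3098, 0.182) [207.316 226.838] [229.253 243.809] [209.788 236.158] [231.25  253.037]
scene (0.479, -0.3097, 0.182) [206.173 225.885] [228.078 242.798] [208.666 235.21 ] [230.095 252.032]
```

```bash
cat >> h.py <<'E'
def plan(x,y,z,psi):
    from workcell import bot
    s=bot.read_state(); Rc=R.from_rotvec(s["tcp_rot"]); 
    Rt=R.from_euler('z',psi)*R.from_rotvec([np.pi,0,0])
    dr=(Rc.inv()*Rt).as_rotvec(); dp=Rc.inv().apply(np.array([x,y,z])-s["tool_pos"])
    X=Rc.as_matrix()[:,0]
    print("t %.2f"%s["time"],"pos",s["tool_pos"].round(4),"psi %.3f"%np.arctan2(X[1],X[0]),"tilt",Rc.as_matrix()[:,2].round(4),"F",s["wrist_force"].round(2),"T",s["torque"].round(2),"w %.3f"%s["width"],"q",s["q"].round(3))
    print("turn",(dr/np.radians(120)).round(4),"shift",(dp/.1).round(4))
E
python3 -c "
from h import *;plan(.4395,.0355,.16,0)"
```

```text
t 0.10 pos [0.1791 0.6502 0.2521] psi 1.302 tilt [-6.e-04 -2.e-03 -1.e+00] F [0.43 0.21 0.24] T [-0.01 -0.04  0.04] w 1.002 q [ 1.265  0.265  1.605  0.     1.274 -0.037]
turn [6.000e-04 9.000e-04 6.216e-01] shift [-5.2323  4.1432  0.931 ]
```

{"op": "move_arm", "data": {
  "series": "0 0 0.04 -0.08 0.06 0 1; 0 0 0.08 -0.22 0.17 0 1; 0 0 0.12 -0.36 0.28 0 1; 0 0 0.16 -0.5 0.4 0 1; 0 0 0.2 -0.64 0.5 0 1; 0 0 0.24 -0.78 0.62 0 1; 0 0 0.28 -0.9 0.71 0 1; 0 0 0.3 -1 0.79 0 1"
}}

```text
time: 0.9
tool_pos: [0.229, 0.5322, 0.2527]
tcp_rot: [2.966, 1.034, -0.001]
wrist_force: [0.7, -0.5, 0.0]
width: 1.0
```

{"op": "move_arm", "data": {
  "series": "0 0 0.04 -0.03 0.12 0 1; 0 0 0.08 -0.06 0.25 0 1; 0 0 0.12 -0.1 0.38 0 1; 0 0 0.16 -0.14 0.5 0 1; 0 0 0.2 -0.18 0.62 0 1; 0 0 0.24 -0.21 0.75 0 1; 0 0 0.28 -0.24 0.88 0 1; 0 0 0.32 -0.28 1 0 1"
}}

```text
time: 1.7
tool_pos: [0.2695, 0.4371, 0.253]
tcp_rot: [3.141, 0.001, -0.0]
wrist_force: [0.6, -0.5, 0.1]
width: 1.001
```

```bash
python3 -c "
from h import *;plan(.4395,.0355,.16,0)"
```

```text
t 1.70 pos [0.2695 0.4371 0.253 ] psi 0.001 tilt [-2.e-04 -3.e-04 -1.e+00] F [ 0.61 -0.53  0.14] T [-0.03  0.02  0.01] w 1.001 q [ 0.97  -0.043  1.944 -0.     1.242  0.969]
turn [0.0001 0.0001 0.0003] shift [1.6976 4.0163 0.931 ]
```

{"op": "move_arm", "data": {
  "series": "0 0 0 0.06 0.12 0 1; 0 0 0 0.13 0.25 0 1; 0 0 0 0.2 0.38 0 1; 0 0 0 0.27 0.5 0 1; 0 0 0 0.34 0.62 0 1; 0 0 0 0.4 0.75 0 1; 0 0 0 0.45 0.88 0 1; 0 0 0 0.5 1 0 1"
}}

```text
time: 2.5
tool_pos: [0.3201, 0.3368, 0.2533]
tcp_rot: [3.142, 0.005, -0.0]
wrist_force: [-0.3, -0.6, -0.4]
width: 1.004
```

{"op": "move_arm", "data": {
  "series": "0 0 0 0.06 0.12 0 1; 0 0 0 0.13 0.25 0 1; 0 0 0 0.2 0.38 0 1; 0 0 0 0.27 0.5 0 1; 0 0 0 0.34 0.62 0 1; 0 0 0 0.4 0.75 0 1; 0 0 0 0.45 0.88 0 1; 0 0 0 0.5 1 0 1"
}}

```text
time: 3.3
tool_pos: [0.3704, 0.237, 0.2533]
tcp_rot: [3.142, 0.005, 0.0]
wrist_force: [-0.4, -0.4, 1.3]
width: 1.001
```

{"op": "move_arm", "data": {
  "series": "0 0 0 0.06 0.12 0 1; 0 0 0 0.13 0.25 0 1; 0 0 0 0.2 0.38 0 1; 0 0 0 0.27 0.5 0 1; 0 0 0 0.34 0.62 0 1; 0 0 0 0.4 0.75 0 1; 0 0 0 0.45 0.88 0 1; 0 0 0 0.5 1 0 1"
}}

```text
time: 4.1
tool_pos: [0.4207, 0.1372, 0.2533]
tcp_rot: [-3.142, -0.005, -0.0]
wrist_force: [1.2, -0.1, 0.6]
width: 0.999
```

{"op": "move_arm", "data": {
  "series": "0 0 0 0.03 0.12 0.1 1; 0 0 0 0.06 0.25 0.2 1; 0 0 0 0.09 0.38 0.3 1; 0 0 0 0.12 0.5 0.4 1; 0 0 0 0.15 0.65 0.5 1; 0 0 0 0.17 0.8 0.6 1; 0 0 0 0.19 0.92 0.65 1; 0 0 0 0.2 1 0.7 1"
}}

```text
time: 4.9
tool_pos: [0.4407, 0.0373, 0.1826]
tcp_rot: [3.142, 0.004, -0.001]
wrist_force: [1.0, -0.5, 0.1]
width: 1.001
```

```bash
python3 -c "
from h import *;plan(.4395,.0355,.027,0)
from workcell import viewer
import pickle
d={n:viewer.read_camera(n) for n in('top','scene')};pickle.dump(d,open('c1.pkl','wb'))
A=[cv2.resize(d[n]['pixels'][b[1]:b[3],b[0]:b[2],::-1],None,fx=4,fy=4,interpolation=cv2.INTER_NEAREST) for n,b in(('top',(255,190,355,290)),('scene',(265,130,365,230)))]
cv2.imwrite('pics/p1.png',np.hstack(A))
"
```

```text
t 4.90 pos [0.4407 0.0373 0.1826] psi 0.003 tilt [-6.e-04 -0.e+00 -1.e+00] F [ 0.96 -0.48  0.13] T [0.03 0.01 0.02] w 1.001 q [ 0.028 -0.128  2.157 -0.     1.114  0.025]
turn [0.     0.0003 0.0013] shift [-0.011   0.0177  1.5557]
```

View pics/p1.png

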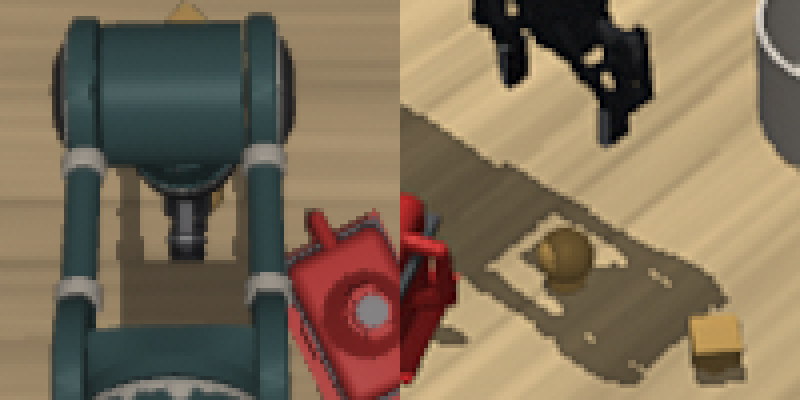

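{"op": "move_arm", "data": {
  "series": "0 0 0 -0.01 0.01 0.1 1; 0 0 0 -0.01 0.01 0.25 1; 0 0 0 -0.01 0.01 0.4 1; 0 0 0 -0.01 0.01 0.55 1; 0 0 0 -0.01 0.01 0.7 1; 0 0 0 -0.01 0.01 0.8 1; 0 0 0 -0.01 0.01 0.88 1; 0 0 0 -0.01 0.01 0.9 1"
}}

```text
time: 5.8
tool_pos: [0.4392, 0.0376, 0.0924]
tcp_rot: [-3.142, -0.006, 0.002]
wrist_force: [-0.5, -0.4, 0.0]
width: 1.002
```

```bash
python3 -c "
from h import *;plan(.4395,.0355,.027,0)
from workcell import viewer
d={n:viewer.read_camera(n) for n in('top','scene')}
A=[cv2.resize(d[n]['pixels'][b[1]:b[3],b[0]:b[2],::-1],None,fx=4,fy=4,interpolation=cv2.INTER_NEAREST) for n,b in(('top',(255,190,355,290)),('scene',(265,130,365,230)))]
cv2.imwrite('pics/p2.png',np.hstack(A))
"
```

```text
t 5.80 pos [0.4392 0.0376 0.0924] psi 0.004 tilt [-0.0014  0.     -1.    ] F [-0.54 -0.37  0.  ] T [ 0.01 -0.   -0.01] w 1.002 q [ 0.029 -0.015  2.24   0.     0.918  0.025]
turn [-0.      0.0007  0.0019] shift [0.0041 0.0207 0.6539]
```

View pics/p2.png

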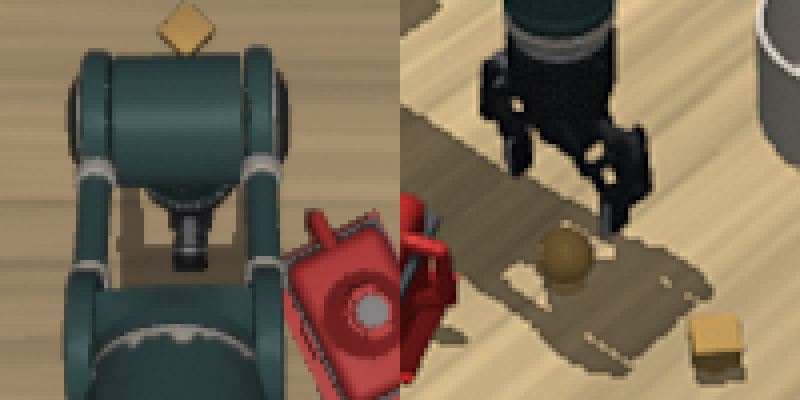

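{"op": "move_arm", "data": {
  "series": "0 0 0 0 0.01 0.1 1; 0 0 0 0 0.01 0.2 1; 0 0 0 0 0.01 0.31 1; 0 0 0 0 0.01 0.42 1; 0 0 0 0 0.01 0.52 1; 0 0 0 0 0.01 0.6 1; 0 0 0 0 0.01 0.64 1; 0 0 0 0 0.01 0.65 1"
}}

```text
time: 6.7
tool_pos: [0.4393, 0.0363, 0.0276]
tcp_rot: [3.142, 0.005, -0.002]
wrist_force: [-0.1, -0.2, 0.6]
width: 1.0
```

{"op": "move_arm", "data": {
  "squeeze": 30,
  "series": "0 0 0 0 0 0 0.6; 0 0 0 0 0 0 0.4; 0 0 0 0 0 0 0.2; 0 0 0 0 0 0 0.1; 0 0 0 0 0 0 0; 0 0 0 0 0 0 -0.1; 0 0 0 0 0 0 -0.2; 0 0 0 0 0 0 -0.3"
}}

```text
time: 7.5
tool_pos: [0.4399, 0.0364, 0.0288]
tcp_rot: [-3.142, -0.005, -0.0]
wrist_force: [-1.5, -0.5, 5.7]
width: 0.492
```

```bash
python3 -c "
from h import *;plan(.4395,.0355,.027,0)
from workcell import viewer
d={n:viewer.read_camera(n) for n in('top','scene')}
A=[cv2.resize(d[n]['pixels'][b[1]:b[3],b[0]:b[2],::-1],None,fx=4,fy=4,interpolation=cv2.INTER_NEAREST) for n,b in(('top',(255,190,355,290)),('scene',(265,130,365,230)))]
cv2.imwrite('pics/p3.png',np.hstack(A))
"
```

```text
t 7.50 pos [0.4399 0.0364 0.0288] psi 0.003 tilt [ 1.e-04  0.e+00 -1.e+00] F [-1.47 -0.47  5.73] T [ 0.    0.33 -0.05] w 0.492 q [0.026 0.092 2.279 0.    0.771 0.023]
turn [-0.     -0.0001  0.0017] shift [-0.004   0.0086  0.018 ]
```

View pics/p3.png

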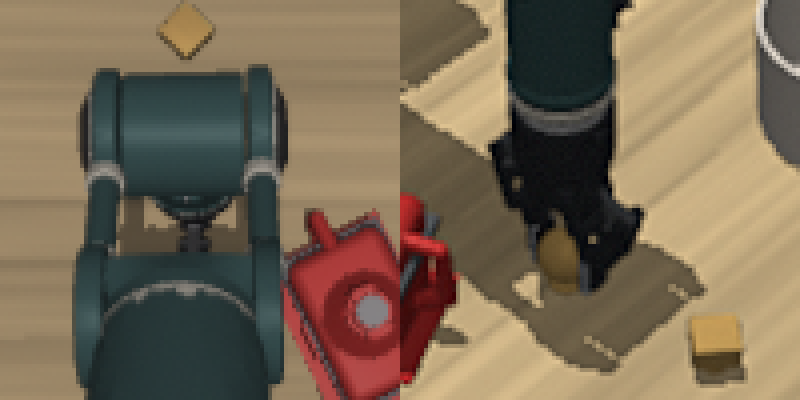

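{"op": "move_arm", "data": {
  "squeeze": 40,
  "series": "0 0 0 0 0 0 -0.4; 0 0 0 0 0 -0.02 -0.4; 0 0 0 0 0 -0.05 -0.4; 0 0 0 0 0 -0.1 -0.4; 0 0 0 0 0 -0.15 -0.4; 0 0 0 0 0 -0.2 -0.4; 0 0 0 0 0 -0.25 -0.4; 0 0 0 0 0 -0.3 -0.4"
}}

```text
time: 8.4
tool_pos: [0.4399, 0.0363, 0.0588]
tcp_rot: [-3.142, -0.005, -0.001]
wrist_force: [0.1, 0.2, -2.0]
width: 0.492
```

```bash
python3 -c "
from h import *;plan(.4395,.0355,.027,0)
from workcell import viewer
d={n:viewer.read_camera(n) for n in('top','scene')}
A=[cv2.resize(d[n]['pixels'][b[1]:b[3],b[0]:b[2],::-1],None,fx=4,fy=4,interpolation=cv2.INTER_NEAREST) for n,b in(('top',(255,190,355,290)),('scene',(265,130,365,230)))]
cv2.imwrite('pics/p4.png',np.hstack(A))
"
```

```text
t 8.40 pos [0.4399 0.0363 0.0588] psi 0.003 tilt [ 3.e-04  0.e+00 -1.e+00] F [ 0.14  0.22 -1.95] T [ 0.08 -0.   -0.03] w 0.492 q [ 0.026  0.039  2.263 -0.     0.84   0.023]
turn [-0.     -0.0002  0.0017] shift [-0.0041  0.0083  0.3183]
```

View pics/p4.png

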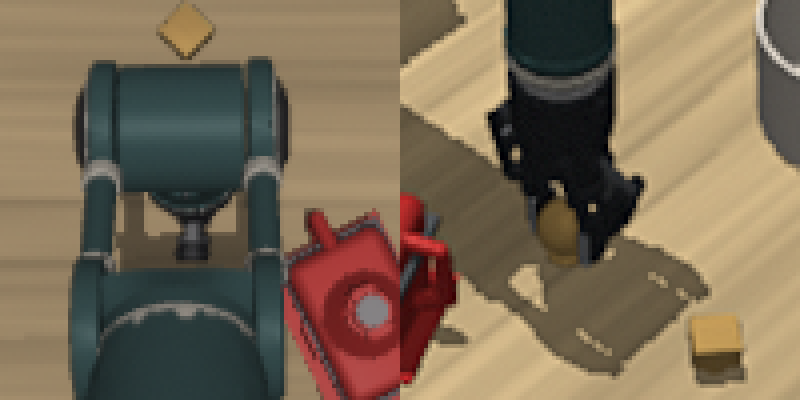

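{"op": "move_arm", "data": {
  "series": "0 0 0 0 0 -0.1 -0.4; 0 0 0 0 0 -0.24 -0.4; 0 0 0 0 0 -0.4 -0.4; 0 0 0 0 0 -0.56 -0.4; 0 0 0 0 -0.05 -0.7 -0.4; 0 0 0 0.05 -0.14 -0.84 -0.4; 0 0 0 0.07 -0.26 -0.94 -0.4; 0 0 0 0.1 -0.4 -1 -0.4"
}}

```text
time: 9.3
tool_pos: [0.4505, 0.0773, 0.1597]
tcp_rot: [-3.141, -0.005, -0.003]
wrist_force: [1.0, -0.1, -1.9]
width: 0.492
```

{"op": "move_arm", "data": {
  "series": "0 0 0 0.02 -0.12 -0.05 -0.4; 0 0 0 0.04 -0.24 -0.1 -0.4; 0 0 0 0.06 -0.36 -0.14 -0.4; 0 0 0 0.08 -0.49 -0.18 -0.4; 0 0 0 0.1 -0.62 -0.2 -0.4; 0 0 0 0.12 -0.75 -0.2 -0.4; 0 0 0 0.14 -0.88 -0.2 -0.4; 0 0 0 0.16 -1 -0.2 -0.4"
}}

```text
time: 10.1
tool_pos: [0.4652, 0.1775, 0.1779]
tcp_rot: [3.141, 0.006, -0.001]
wrist_force: [0.6, -0.4, -2.1]
width: 0.49
```

{"op": "move_arm", "data": {
  "series": "0 0 0 0.02 -0.12 0 -0.4; 0 0 0 0.04 -0.24 0 -0.4; 0 0 0 0.06 -0.36 0 -0.4; 0 0 0 0.08 -0.49 0 -0.4; 0 0 0 0.1 -0.62 0 -0.4; 0 0 0 0.12 -0.75 0 -0.4; 0 0 0 0.14 -0.86 0 -0.4; 0 0 0 0.16 -0.95 0 -0.4"
}}

```text
time: 10.9
tool_pos: [0.4811, 0.2726, 0.1783]
tcp_rot: [-3.142, -0.006, -0.0]
wrist_force: [-0.3, 0.2, -2.2]
width: 0.493
```

```bash
python3 -c "
from h import *;plan(.487,.328,.08,0)
from workcell import viewer
import pickle
d={n:viewer.read_camera(n) for n in('top','scene')};pickle.dump(d,open('c2.pkl','wb'))
A=[cv2.resize(d[n]['pixels'][b[1]:b[3],b[0]:b[2],::-1],None,fx=4,fy=4,interpolation=cv2.INTER_NEAREST) for n,b in(('top',(165,170,265,270)),('scene',(325,60,425,185)))]
A[0]=cv2.copyMakeBorder(A[0],0,100,0,0,cv2.BORDER_CONSTANT)
cv2.imwrite('pics/p5.png',np.hstack(A))
"
```

```text
t 10.90 pos [0.4811 0.2726 0.1783] psi 0.004 tilt [ 0.  0. -1.] F [-0.26  0.24 -2.21] T [0.05 0.03 0.04] w 0.493 q [0.47  0.094 1.946 0.    1.101 0.467]
turn [-0.     -0.      0.0019] shift [ 0.0611 -0.5541  0.9827]
```

View pics/p5.png

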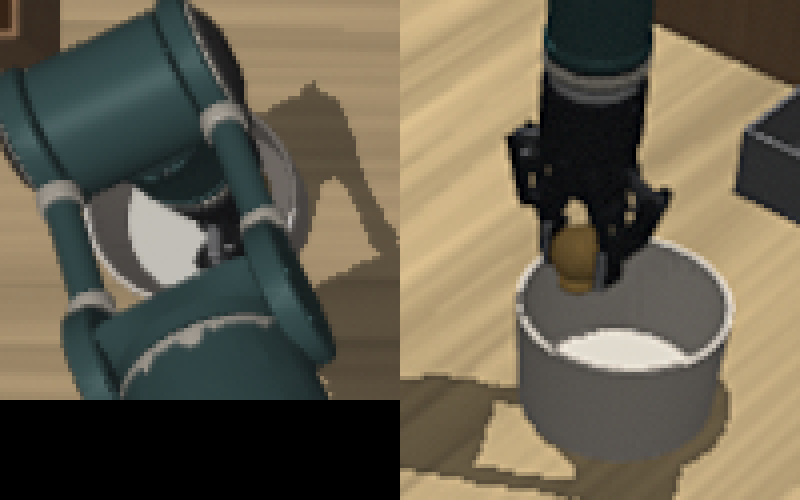

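```bash
python3 -c "
from h import *
import pickle
d=pickle.load(open('c2.pkl','rb'));s=d['scene']
m,b=blobs(s,(12,90,30),(32,255,255),(355,110,382,136),20);print(b)
print(proj(s,(.4811,.2726,.1765)), onz(s,368.5,122.3,.1765))
"
```

```text
[([0, 5, 5, 13, 24], [357.08, 121.29]), ([7, 5, 13, 18, 174], [368.44, 123.37])]
(np.float64(368.7382229879055), np.float64(122.74250479194382)) [0.47925862 0.2737833  0.1765    ]
```

{"op": "move_arm", "data": {
  "series": "0 0 0 0.01 -0.06 0 -0.4; 0 0 0 0.02 -0.15 0 -0.4; 0 0 0 0.03 -0.25 0 -0.4; 0 0 0 0.04 -0.35 0 -0.4; 0 0 0 0.05 -0.44 0 -0.4; 0 0 0 0.06 -0.5 0 -0.4; 0 0 0 0.06 -0.54 0 -0.4; 0 0 0 0.06 -0.55 0 -0.4"
}}

```text
time: 11.8
tool_pos: [0.4867, 0.327, 0.1782]
tcp_rot: [3.141, 0.006, -0.0]
wrist_force: [0.4, -0.3, -3.0]
width: 0.49
```

```bash
python3 -c "
from h import *;plan(.487,.328,.08,0)
from workcell import viewer
import pickle
d={n:viewer.read_camera(n) for n in('top','scene')};pickle.dump(d,open('c3.pkl','wb'))
A=[cv2.resize(d[n]['pixels'][b[1]:b[3],b[0]:b[2],::-1],None,fx=4,fy=4,interpolation=cv2.INTER_NEAREST) for n,b in(('top',(165,170,265,270)),('scene',(325,60,425,185)))]
A[0]=cv2.copyMakeBorder(A[0],0,100,0,0,cv2.BORDER_CONSTANT)
cv2.imwrite('pics/p6.png',np.hstack(A))
"
```

```text
t 11.80 pos [0.4867 0.327  0.1782] psi 0.004 tilt [-1.e-04 -1.e-04 -1.e+00] F [ 0.39 -0.34 -2.97] T [-0.03 -0.04 -0.02] w 0.490 q [ 0.549  0.156  1.877 -0.     1.109  0.545]
turn [0.0001 0.0001 0.0019] shift [ 0.0031 -0.0102  0.9819]
```

View pics/p6.png

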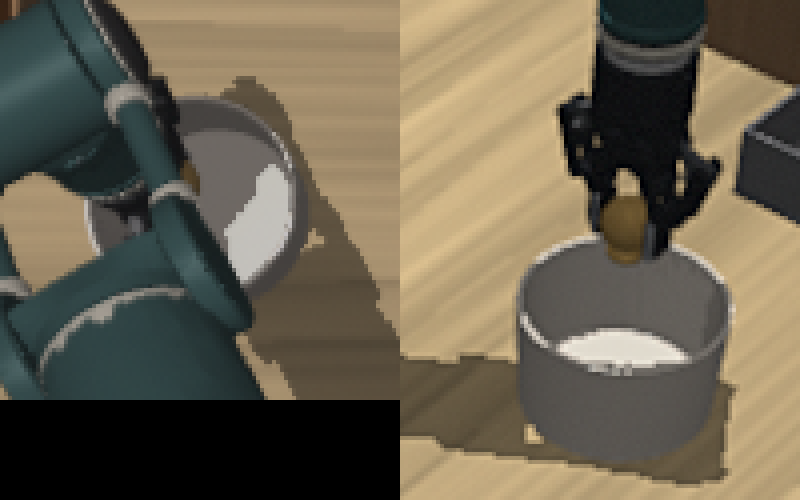

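{"op": "move_arm", "data": {
  "series": "0 0 0 0 0 0.08 -0.4; 0 0 0 0 0 0.2 -0.4; 0 0 0 0 0 0.34 -0.4; 0 0 0 0 0 0.5 -0.4; 0 0 0 0 0 0.66 -0.4; 0 0 0 0 0 0.82 -0.4; 0 0 0 0 0 0.95 -0.4; 0 0 0 0 0 1 -0.4"
}}

```text
time: 12.7
tool_pos: [0.4855, 0.3257, 0.0757]
tcp_rot: [3.14, 0.005, -0.005]
wrist_force: [-0.3, -0.5, -2.2]
width: 0.49
```

{"op": "move_arm", "data": {
  "series": "0 0 0 0 0 0.06 -0.4; 0 0 0 0 0 0.13 -0.4; 0 0 0 0 0 0.2 -0.4; 0 0 0 0 0 0.26 -0.4; 0 0 0 0 0 0.31 -0.4; 0 0 0 0 0 0.35 -0.4; 0 0 0 0 0 0.37 -0.4; 0 0 0 0 0 0.38 -0.4"
}}

```text
time: 13.5
tool_pos: [0.4867, 0.3265, 0.0401]
tcp_rot: [3.141, 0.005, -0.0]
wrist_force: [0.7, 0.6, -2.2]
width: 0.492
```

```bash
python3 -c "
from h import *;plan(.487,.328,.0345,0)
from workcell import viewer
d={n:viewer.read_camera(n) for n in('scene',)}
A=[cv2.resize(d[n]['pixels'][b[1]:b[3],b[0]:b[2],::-1],None,fx=4,fy=4,interpolation=cv2.INTER_NEAREST) for n,b in(('scene',(325,60,425,185)),)]
cv2.imwrite('pics/p7.png',np.hstack(A))
"
```

```text
t 13.50 pos [0.4867 0.3265 0.0401] psi 0.003 tilt [-1.e-04 -1.e-04 -1.e+00] F [ 0.66  0.57 -2.15] T [-0.04 -0.02  0.04] w 0.492 q [ 0.548  0.316  1.97  -0.     0.855  0.545]
turn [0.0001 0.0001 0.0017] shift [ 0.0029 -0.0155  0.0558]
```

View pics/p7.png

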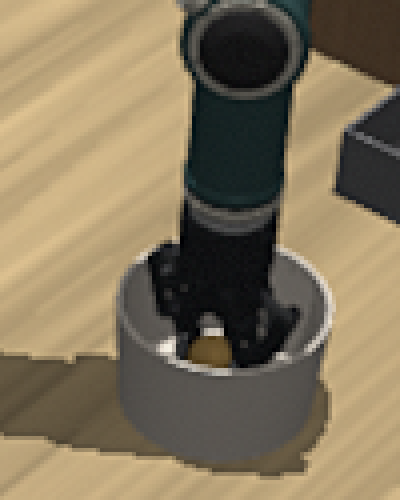

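{"op": "move_arm", "data": {
  "series": "0 0 0 0 0 0.01 -0.4; 0 0 0 0 0 0.015 -0.4; 0 0 0 0 0 0.02 -0.4; 0 0 0 0 0 0.025 -0.4; 0 0 0 0 0 0.03 -0.4; 0 0 0 0 0 0.035 -0.4; 0 0 0 0 0 0.04 -0.4; 0 0 0 0 0 0.04 -0.4"
}}

```text
time: 14.35
tool_pos: [0.4867, 0.3265, 0.0362]
tcp_rot: [3.141, 0.006, -0.0]
wrist_force: [0.4, 0.3, -2.2]
width: 0.494
```

```bash
python3 -c "
from h import *;plan(.487,.328,.0345,0)"
```

```text
t 14.35 pos [0.4867 0.3265 0.0362] psi 0.004 tilt [-1.e-04 -1.e-04 -1.e+00] F [ 0.41  0.3  -2.2 ] T [-0.04  0.01  0.01] w 0.494 q [ 0.548  0.322  1.972 -0.     0.848  0.545]
turn [0.0001 0.0001 0.0017] shift [ 0.0031 -0.0154  0.0168]
```

{"op": "move_arm", "data": {
  "series": "0 0 0 0 0 0.003 -0.4; 0 0 0 0 0 0.006 -0.4; 0 0 0 0 0 0.009 -0.4; 0 0 0 0 0 0.012 -0.4; 0 0 0 0 0 0.015 -0.4; 0 0 0 0 0 0.017 -0.4; 0 0 0 0 0 0.018 -0.4; 0 0 0 0 0 0.018 -0.4"
}}

```text
time: 15.15
tool_pos: [0.4868, 0.3266, 0.035]
tcp_rot: [-3.142, -0.005, -0.0]
wrist_force: [-3.0, -2.8, 3.5]
width: 0.492
```

{"op": "move_arm", "data": {
  "series": "0 0 0 0 0 0 0; 0 0 0 0 0 0 0.1; 0 0 0 0 0 0 0.2; 0 0 0 0 0 0 0.3; 0 0 0 0 0 0 0.4; 0 0 0 0 0 0 0.5; 0 0 0 0 0 0 0.5; 0 0 0 0 0 0 0.5"
}}

```text
time: 15.95
tool_pos: [0.4868, 0.3265, 0.0344]
tcp_rot: [3.142, 0.006, -0.0]
wrist_force: [-0.7, -0.6, -0.3]
width: 0.749
```

```bash
python3 -c "
from h import *;plan(.487,.328,.0345,0)
from workcell import viewer
d={n:viewer.read_camera(n) for n in('scene',)}
A=[cv2.resize(d[n]['pixels'][b[1]:b[3],b[0]:b[2],::-1],None,fx=4,fy=4,interpolation=cv2.INTER_NEAREST) for n,b in(('scene',(325,60,425,185)),)]
cv2.imwrite('pics/p8.png',np.hstack(A))
"
```

```text
t 15.95 pos [0.4868 0.3265 0.0344] psi 0.004 tilt [-0. -0. -1.] F [-0.65 -0.62 -0.34] T [-0.   -0.02 -0.04] w 0.749 q [ 0.548  0.324  1.973 -0.     0.845  0.545]
turn [0.     0.     0.0017] shift [ 0.0024 -0.0151 -0.0006]
```

View pics/p8.png

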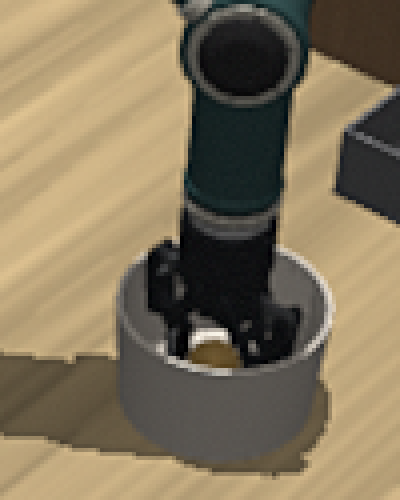

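{"op": "move_arm", "data": {
  "series": "0 0 0 0 0 -0.04 0.5; 0 0 0 0 0 -0.1 0.5; 0 0 0 0 0 -0.2 0.5; 0 0 0 0 0 -0.35 0.5; 0 0 0 0 0 -0.5 0.5; 0 0 0 0 0 -0.67 0.5; 0 0 0 0 0 -0.84 0.5; 0 0 0 0 0 -1 0.5"
}}

```text
time: 16.8
tool_pos: [0.4873, 0.3268, 0.137]
tcp_rot: [-3.141, -0.005, -0.003]
wrist_force: [0.4, -0.3, -0.4]
width: 0.749
```

{"op": "move_arm", "data": {
  "series": "0 0 0.04 0 0 -0.15 0.6; 0 0 0.08 0 0 -0.3 0.8; 0 0 0.13 0 0.05 -0.45 1; 0 0 0.18 0 0.15 -0.6 1; 0 0 0.23 0 0.3 -0.75 1; 0 0 0.28 0 0.45 -0.9 1; 0 0 0.33 0 0.6 -1 1; 0 0 0.375 0 0.75 -1 1"
}}

```text
time: 17.6
tool_pos: [0.4882, 0.2515, 0.238]
tcp_rot: [-2.899, 1.202, -0.005]
wrist_force: [0.8, -0.1, 0.1]
width: 1.0
```

```bash
python3 -c "
from h import *;plan(.478,-.31,.27,-.785)
from workcell import viewer
d={n:viewer.read_camera(n) for n in('top','scene',)}
A=[cv2.resize(d[n]['pixels'][b[1]:b[3],b[0]:b[2],::-1],None,fx=4,fy=4,interpolation=cv2.INTER_NEAREST) for n,b in(('top',(165,170,265,270)),('scene',(325,90,425,190)),)]
cv2.imwrite('pics/p9.png',np.hstack(A))
"
```

```text
t 17.60 pos [0.4882 0.2515 0.238 ] psi -0.786 tilt [ 0.0046  0.0021 -1.    ] F [ 0.75 -0.08  0.06] T [0.   0.02 0.04] w 1.000 q [ 0.43   0.034  1.895 -0.     1.208  1.216]
turn [-0.0022 -0.0009 -0.0004] shift [ 3.9011  4.0391 -0.3317]
```

View pics/p9.png

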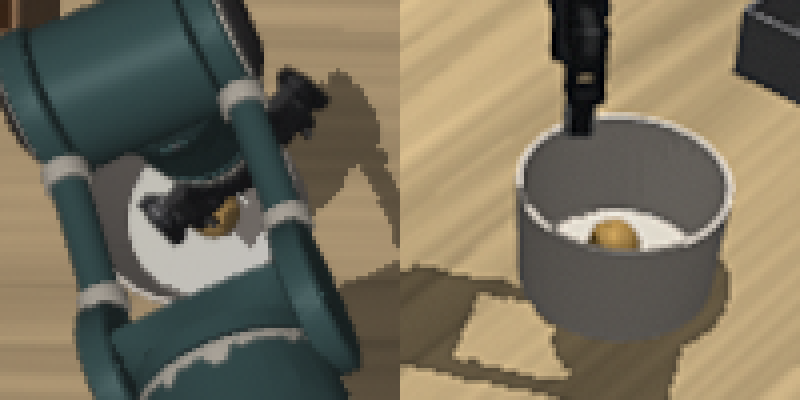

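The knob rests upright on the crock floor, at scene crop (613,237). Now I'll travel to the jug: 3.9 in x, 4.04 in y, rising 0.33.

{"op": "move_arm", "data": {
  "series": "0 0 0 0.1 0.1 -0.05 1; 0 0 0 0.22 0.22 -0.1 1; 0 0 0 0.36 0.36 -0.15 1; 0 0 0 0.5 0.5 -0.2 1; 0 0 0 0.63 0.63 -0.25 1; 0 0 0 0.76 0.76 -0.3 1; 0 0 0 0.88 0.88 -0.33 1; 0 0 0 1 1 -0.33 1"
}}

```text
time: 18.5
tool_pos: [0.4876, 0.1087, 0.2685]
tcp_rot: [-2.905, 1.195, -0.002]
wrist_force: [-0.3, 0.3, 0.4]
width: 1.0
```

{"op": "move_arm", "data": {
  "series": "0 0 0 0.12 0.12 0 1; 0 0 0 0.25 0.25 0 1; 0 0 0 0.37 0.37 0 1; 0 0 0 0.5 0.5 0 1; 0 0 0 0.63 0.63 0 1; 0 0 0 0.76 0.76 0 1; 0 0 0 0.88 0.88 0 1; 0 0 0 1 1 0 1"
}}

```text
time: 19.3
tool_pos: [0.4876, -0.0327, 0.2678]
tcp_rot: [2.905, -1.196, 0.0]
wrist_force: [-0.2, -0.1, 1.3]
width: 0.999
```

{"op": "move_arm", "data": {
  "series": "0 0 0 0.12 0.12 0 1; 0 0 0 0.25 0.25 0 1; 0 0 0 0.37 0.37 0 1; 0 0 0 0.5 0.5 0 1; 0 0 0 0.63 0.63 0 1; 0 0 0 0.76 0.76 0 1; 0 0 0 0.88 0.88 0 1; 0 0 0 1 1 0 1"
}}

```text
time: 20.1
tool_pos: [0.4879, -0.174, 0.2678]
tcp_rot: [2.905, -1.196, -0.0]
wrist_force: [-0.5, -0.3, -0.5]
width: 0.997
```

```bash
python3 -c "
from h import *;plan(.478,-.31,.27,-.785)"
```

```text
t 20.10 pos [ 0.4879 -0.174   0.2678] psi -0.781 tilt [-2.e-04 -1.e-04 -1.e+00] F [-0.47 -0.32 -0.48] T [0.02 0.05 0.09] w 0.997 q [-0.391 -0.044  1.917 -0.     1.269  0.39 ]
turn [0.0001 0.     0.002 ] shift [ 0.8867  1.0357 -0.0219]
```

{"op": "move_arm", "data": {
  "series": "0 0 0 0.1 0.12 0 1; 0 0 0 0.22 0.25 0 1; 0 0 0 0.35 0.38 0 1; 0 0 0 0.48 0.52 0 1; 0 0 0 0.6 0.66 0 1; 0 0 0 0.72 0.8 0 1; 0 0 0 0.82 0.92 0 1; 0 0 0 0.88 1 0 1"
}}

```text
time: 20.9
tool_pos: [0.4801, -0.3072, 0.2675]
tcp_rot: [2.904, -1.198, -0.0]
wrist_force: [1.4, -0.3, 0.4]
width: 1.001
```

```bash
python3 -c "
from h import *;plan(.478,-.31,.164,-.785)
from workcell import viewer
import pickle
d={n:viewer.read_camera(n) for n in('top','scene')};pickle.dump(d,open('c4.pkl','wb'))
A=[cv2.resize(d[n]['pixels'][b[1]:b[3],b[0]:b[2],::-1],None,fx=4,fy=4,interpolation=cv2.INTER_NEAREST) for n,b in(('top',(370,175,470,300)),('scene',(170,165,270,290)),)]
cv2.imwrite('pics/q1.png',np.hstack(A))
"
```

```text
t 20.90 pos [ 0.4801 -0.3072  0.2675] psi -0.783 tilt [-1.e-04 -1.e-04 -1.e+00] F [ 1.44 -0.28  0.41] T [-0.01  0.06  0.03] w 1.001 q [-0.613  0.057  1.815 -0.     1.269  0.17 ]
turn [ 0.0001 -0.      0.0012] shift [0.0043 0.0347 1.0351]
```

View pics/q1.png

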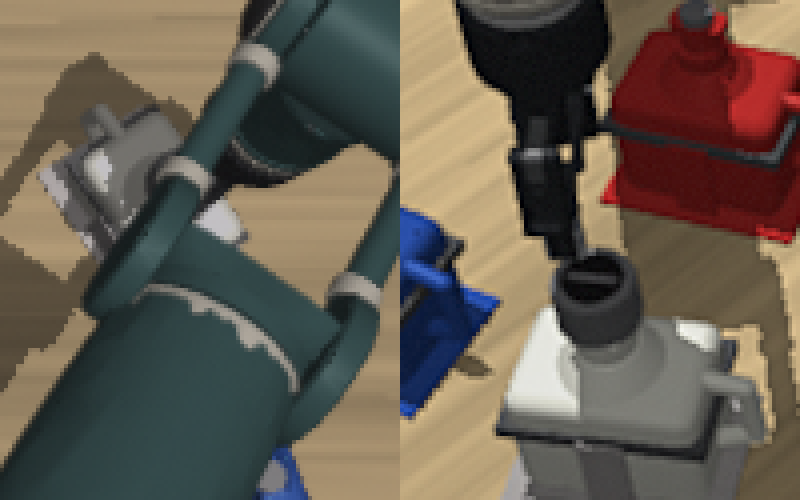

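```bash
python3 -c "
from h import *
import pickle
d=pickle.load(open('c4.pkl','rb'));s=d['scene']
c=lambda p:tuple(np.round((np.array(proj(s,p))-[170,165]+.5)*4+[400,0],1))
T=np.array([.4801,-.3072,.2675]);X=np.array([.709,-.705,0]);Y=np.array([-.705,-.709,0])
for k in(-.0425,-.057,.0425,.057):
  for yy in(-.011,.011):
    print(k,yy,c(T+k*X+yy*Y-[0,0,.022-.013]),c(T+k*X+yy*Y-[0,0,.022]))
for q in((.478,-.31),(.481,-.307),(.483,-.31),(.475,-.31)):
  a=np.linspace(0,6.28,60);P=np.array([c((q[0]+.026*np.cos(t),q[1]+.026*np.sin(t),.182)) for t in a]);print(q,P.min(0),P.max(0))
"
```

```text
-0.0425 -0.011 (np.float64(600.2), np.float64(137.8)) (np.float64(603.5), np.float64(152.8))
-0.0425 0.011 (np.float64(562.5), np.float64(139.4)) (np.float64(566.1), np.float64(154.4))
-0.057 -0.011 (np.float64(602.3), np.float64(119.9)) (np.float64(605.5), np.float64(134.9))
-0.057 0.011 (np.float64(564.9), np.float64(121.4)) (np.float64(568.4), np.float64(136.5))
0.0425 -0.011 (np.float64(587.5), np.float64(249.1)) (np.float64(591.1), np.float64(263.9))
0.0425 0.011 (np.float64(547.8), np.float64(250.8)) (np.float64(551.7), np.float64(265.7))
0.057 -0.011 (np.float64(585.3), np.float64(269.2)) (np.float64(588.9), np.float64(284.0))
0.057 0.011 (np.float64(545.2), np.float64(271.0)) (np.float64(549.1), np.float64(285.8))
(0.478, -0.31) [545.2 245. ] [632.9 312.6]
(0.481, -0.307) [552.4 244.7] [640.  312.3]
(0.483, -0.31) [550.6 249.2] [638.3 317.1]
(0.475, -0.31) [542.  242.5] [629.6 309.9]
```

```bash
python3 -c "
from h import *
import pickle
np.set_printoptions(linewidth=200)
for f in('c0','c4'):
  s=pickle.load(open(f+'.pkl','rb'))['scene']['pixels'].astype(int).sum(2)//3
  for v in(236,240,244): print(f,v,s[v,202:238])
t=pickle.load(open('c0.pkl','rb'))['top']['pixels'].astype(int).sum(2)//3
for v in(216,219,222): print('top',v,t[v,402:432])
for u in(414,417,420): print('topcol',u,t[206:236,u])
s=pickle.load(open('c4.pkl','rb'))['scene']['pixels'].astype(int).sum(2)//3
for v in(215,219,223): print('finger',v,s[v,196:226])
"
```

```text
c0 236 [140 139 141 142 135 119 116 106  62  16  25  24  23  21  21  20  18  20  21  26  37  28  29  89 126 108  66  67 123 153 148 145 144 145 150 157]
c0 240 [142 141 139 135 134 109  62  86 118 126 114  93  80  60  45  47  53  77  90 110 129 123 102  63  40  43  35  28  75 139 163 158 153 150 153 155]
c0 244 [135 139 169 208 222 231 201 100  29  38  39  41  44  44  33  36  37  38  39  39  40  41  41  41  42  40  35  46 100 161 182 174 171 167 164 161]
c4 236 [145 145 146 147 142 129 101  49  29   7  12   9  10  11   8   7   8   8  12  14  21  20  13  46  67  58  45  50  71  82  80  78  77  78  81  84]
c4 240 [146 147 144 140 141 119  59  50  60  64  60  49  41  28  24  24  29  39  49  60  66  65  59  48  41  43  40  38  53  77  87  84  82  82  83  83]
c4 244 [141 145 177 217 228 237 209 104  31  40  45  46  47  47  45  44  47  47  44  43  45  45  44  44  44  43  40  41  67  93  98  96  92  91  88  86]
top 216 [181 153  94  84  85  68  57  76 111 101  55  45 104  89  51  44  44  45  44  51  81 110 117 132 133 133 134 133 133 133]
top 219 [130  89  83  83  56  37  51 114 116  58  45
[... 305 characters left out ...]
96  52  60 134 144 143 150 176 181]
topcol 417 [123 125 128 128 123 112 109  95  58  44  44  49  79 109 111  78  49  46  45  45 108 120  66  84 137 144 158 178 181 181]
topcol 420 [123 125 127 128 125 122 115 109  94  56  44  44  45  44  45  49  79  76  54  90 112  95 140 155 175 181 181 181 181 181]
finger 215 [170 173 166 112   1  19  19  20  15  18  18  19  18  19  17  15  18   4  99 162 169 162 160 137  76  50  61  70  59  39]
finger 219 [164 162 165 147  82   3  11  16  22  20  20  21  21  19  19  16   9  21  63 133 166 157 157 155 151 147 148 154 124  66]
finger 223 [164 162 159 162 130  38   0   1   7  10  14  18  18  19  16  14  15  53  69  69 121 155 150 148 148 145 147 151 140 104]
```

```bash
python3 -c "
from h import *;plan(.4792,-.3097,.165,-.785)"
```

```text
t 21.00 pos [ 0.4802 -0.307   0.2674] psi -0.783 tilt [-2.e-04  0.e+00 -1.e+00] F [ 0.11  0.15 -0.46] T [-0.01 -0.03  0.04] w 0.998 q [-0.612  0.057  1.816 -0.     1.269  0.171]
turn [0.0001 0.0001 0.0008] shift [0.0126 0.0259 1.0239]
```

{"op": "move_arm", "data": {
  "series": "0 0 0 0.013 0.026 0.12 1; 0 0 0 0.013 0.026 0.28 1; 0 0 0 0.013 0.026 0.45 1; 0 0 0 0.013 0.026 0.62 1; 0 0 0 0.013 0.026 0.78 1; 0 0 0 0.013 0.026 0.9 1; 0 0 0 0.013 0.026 0.97 1; 0 0 0 0.013 0.026 1 1"
}}

```text
time: 21.8
tool_pos: [0.4792, -0.3081, 0.1663]
tcp_rot: [-2.904, 1.197, 0.002]
wrist_force: [0.6, 0.7, 0.4]
width: 0.998
```

```bash
python3 -c "
from h import *;plan(.4792,-.3097,.165,-.785)
from workcell import viewer
d={n:viewer.read_camera(n) for n in('top','scene')}
A=[cv2.resize(d[n]['pixels'][b[1]:b[3],b[0]:b[2],::-1],None,fx=4,fy=4,interpolation=cv2.INTER_NEAREST) for n,b in(('top',(370,175,470,300)),('scene',(170,165,270,290)),)]
cv2.imwrite('pics/q2.png',np.hstack(A))
"
```

```text
t 21.80 pos [ 0.4792 -0.3081  0.1663] psi -0.782 tilt [-1.2e-03  9.0e-04 -1.0e+00] F [0.59 0.69 0.41] T [0.04 0.01 0.  ] w 0.998 q [-0.615  0.138  1.921 -0.     1.084  0.167]
turn [0.0001 0.0007 0.0016] shift [0.0114 0.0116 0.0132]
```

View pics/q2.png

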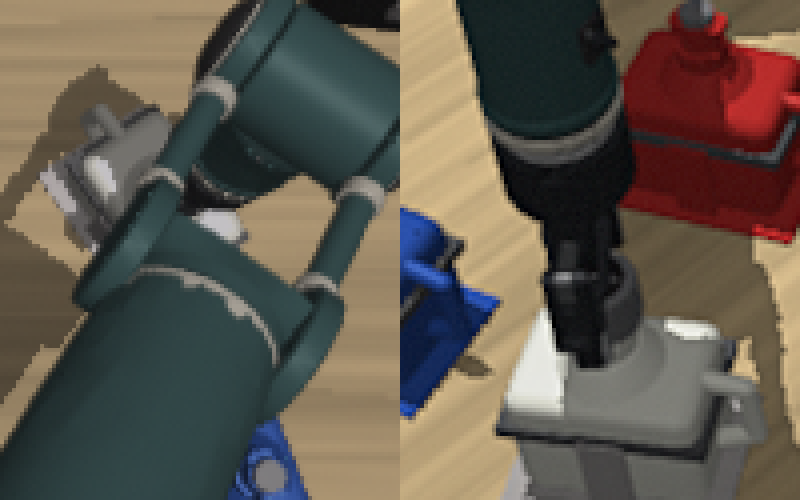

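```bash
python3 -c "
from h import *
import pickle
d=pickle.load(open('c4.pkl','rb'));s=d['scene']
c=lambda p:tuple(np.round((np.array(proj(s,p))-[170,165]+.5)*4+[400,0],1))
T=np.array([.4792,-.3081,0]);X=np.array([.709,-.705,0]);Y=np.array([-.705,-.709,0])
for z in(.147,.155,.17):
  for k in(.0425,.057): print(z,k,c(T+k*X-.011*Y+[0,0,z]),c(T+k*X+.011*Y+[0,0,z]))
print(c((.4792,-.3097,.155)))
"
```

```text
0.147 0.0425 (np.float64(614.2), np.float64(368.9)) (np.float64(577.2), np.float64(370.6))
0.147 0.057 (np.float64(612.3), np.float64(388.7)) (np.float64(575.0), np.float64(390.4))
0.155 0.0425 (np.float64(612.3), np.float64(360.9)) (np.float64(575.1), np.float64(362.6))
0.155 0.057 (np.float64(610.3), np.float64(380.7)) (np.float64(572.8), np.float64(382.4))
0.17 0.0425 (np.float64(608.6), np.float64(345.6)) (np.float64(571.0), np.float64(347.3))
0.17 0.057 (np.float64(606.6), np.float64(365.4)) (np.float64(568.7), np.float64(367.2))
(np.float64(597.6), np.float64(307.0))
```

{"op": "move_arm", "data": {
  "squeeze": 25,
  "series": "0 0 0 0.01 0.012 0.01 0.8; 0 0 0 0.01 0.012 0.01 0.6; 0 0 0 0.01 0.012 0.01 0.4; 0 0 0 0.01 0.012 0.01 0.3; 0 0 0 0.01 0.012 0.01 0.2; 0 0 0 0.01 0.012 0.01 0.1; 0 0 0 0.01 0.012 0.01 0; 0 0 0 0.01 0.012 0.01 -0.2"
}}

```text
time: 22.7
tool_pos: [0.4796, -0.3102, 0.167]
tcp_rot: [2.904, -1.197, 0.001]
wrist_force: [-0.8, 0.9, 4.1]
width: 0.6
```

```bash
python3 -c "
from h import *;plan(.4792,-.3097,.165,-.785)
from workcell import bot;s=bot.read_state();print(R.from_rotvec(s['tcp_rot']).inv().apply(s['wrist_force']))"
```

```text
t 22.70 pos [ 0.4796 -0.3102  0.167 ] psi -0.782 tilt [ 4.e-04 -4.e-04 -1.e+00] F [-0.76  0.91  4.12] T [0.09 0.19 0.05] w 0.600 q [-0.618  0.138  1.919 -0.     1.083  0.164]
turn [-0.     -0.0003  0.0015] shift [-0.0059 -0.0008  0.0201]
[-1.18315615 -0.11151036 -4.11768723]
```

{"op": "move_arm", "data": {
  "squeeze": 60,
  "series": "0 0 0 0 0 0 -0.3; 0 0 0 0 0 0 -0.3; 0 0 0 0 0 0.01 -0.3; 0 0 0 0 0 0.02 -0.3; 0 0 0 0 0 0.03 -0.3; 0 0 0 0 0 0.04 -0.3; 0 0 0 0 0 0.05 -0.3; 0 0 0 0 0 0.055 -0.3"
}}

```text
time: 23.5
tool_pos: [0.4796, -0.3102, 0.1625]
tcp_rot: [2.904, -1.197, 0.001]
wrist_force: [-4.0, 2.9, 10.7]
width: 0.591
```

```bash
python3 -c "
from h import *;plan(.4792,-.3097,.161,-.785)
from workcell import bot;s=bot.read_state();print(R.from_rotvec(s['tcp_rot']).inv().apply(s['wrist_force']))"
```

```text
t 23.50 pos [ 0.4796 -0.3102  0.1625] psi -0.782 tilt [ 4.e-04 -4.e-04 -1.e+00] F [-4.02  2.85 10.66] T [0.33 0.66 0.01] w 0.591 q [-0.618  0.143  1.923 -0.     1.075  0.164]
turn [ 0.     -0.0003  0.0015] shift [-0.006  -0.0007  0.0148]
[ -4.85563417   0.80642949 -10.66431428]
```

{"op": "move_arm", "data": {
  "series": "0 0 0 -0.002 0 0.004 -0.3; 0 0 0 -0.004 0 0.008 -0.3; 0 0 0 -0.006 0 0.012 -0.3; 0 0 0 -0.006 0 0.015 -0.3; 0 0 0 -0.006 0 0.015 -0.3; 0 0 0 -0.006 0 0.015 -0.3; 0 0 0 -0.006 0 0.015 -0.3; 0 0 0 -0.006 0 0.015 -0.3"
}}

```text
time: 24.3
tool_pos: [0.4796, -0.3102, 0.1617]
tcp_rot: [2.904, -1.197, 0.003]
wrist_force: [-3.5, 2.5, 12.3]
width: 0.594
```

```bash
python3 -c "
from h import *;plan(.4792,-.3097,.161,-.785)
from workcell import bot;s=bot.read_state();print(R.from_rotvec(s['tcp_rot']).inv().apply(s['wrist_force']))"
```

```text
t 24.30 pos [ 0.4796 -0.3102  0.1617] psi -0.782 tilt [ 0.0015 -0.0014 -1.    ] F [-3.46  2.47 12.33] T [0.25 0.57 0.04] w 0.594 q [-0.618  0.143  1.925 -0.     1.072  0.164]
turn [-0.     -0.001   0.0015] shift [-0.0057 -0.0008  0.0066]
[ -4.17153947   0.67844944 -12.33892913]
```

{"op": "move_arm", "data": {
  "series": "0 0 -0.03 0 0 0 -0.3; 0 0 -0.07 0 0 0 -0.3; 0 0 -0.11 0 0 0 -0.3; 0 0 -0.15 0 0 0 -0.3; 0 0 -0.19 0 0 0 -0.3; 0 0 -0.23 0 0 0 -0.3; 0 0 -0.27 0 0 0 -0.3; 0 0 -0.3 0 0 0 -0.3"
}}

```text
time: 25.1
tool_pos: [0.4798, -0.3101, 0.1618]
tcp_rot: [3.132, -0.237, 0.003]
wrist_force: [-3.2, 3.0, 11.5]
width: 0.591
```

```bash
python3 -c "
from h import *;plan(.4796,-.3102,.1613,.44)
from workcell import bot;s=bot.read_state();print(R.from_rotvec(s['tcp_rot']).inv().apply(s['wrist_force']))"
```

```text
t 25.10 pos [ 0.4798 -0.3101  0.1618] psi -0.151 tilt [ 0.0021 -0.0013 -1.    ] F [-3.25  3.02 11.46] T [ 0.36  0.45 -0.07] w 0.591 q [-0.617  0.143  1.925  0.     1.071 -0.467]
turn [ 0.0008 -0.0009 -0.2821] shift [-0.0022  0.001   0.0045]
[ -3.63871914  -2.49128071 -11.470873  ]
```

{"op": "move_arm", "data": {
  "series": "0 0 -0.03 0 0 0.004 -0.3; 0 0 -0.07 0 0 0.006 -0.3; 0 0 -0.11 0 0 0.006 -0.3; 0 0 -0.15 0 0 0.006 -0.3; 0 0 -0.19 0 0 0.006 -0.3; 0 0 -0.23 0 0 0.006 -0.3; 0 0 -0.27 0 0 0.006 -0.3; 0 0 -0.3 0 0 0.006 -0.3"
}}

```text
time: 25.9
tool_pos: [0.4794, -0.31, 0.1611]
tcp_rot: [3.051, 0.743, 0.001]
wrist_force: [-3.5, 2.1, 13.0]
width: 0.593
```

```bash
python3 -c "
from h import *;plan(.4796,-.3102,.1613,.44)
from workcell import viewer
d={n:viewer.read_camera(n) for n in('top','scene')}
A=[cv2.resize(d[n]['pixels'][b[1]:b[3],b[0]:b[2],::-1],None,fx=4,fy=4,interpolation=cv2.INTER_NEAREST) for n,b in(('top',(370,175,470,300)),('scene',(170,165,270,290)),)]
cv2.imwrite('pics/q3.png',np.hstack(A))
"
```

```text
t 25.90 pos [ 0.4794 -0.31    0.1611] psi 0.477 tilt [ 0.0012 -0.001  -1.    ] F [-3.45  2.09 12.99] T [ 0.38  0.66 -0.12] w 0.593 q [-0.618  0.143  1.926 -0.     1.071 -1.095]
turn [ 0.0007 -0.0003  0.0179] shift [ 0.0007  0.0023 -0.0019]
```

View pics/q3.png

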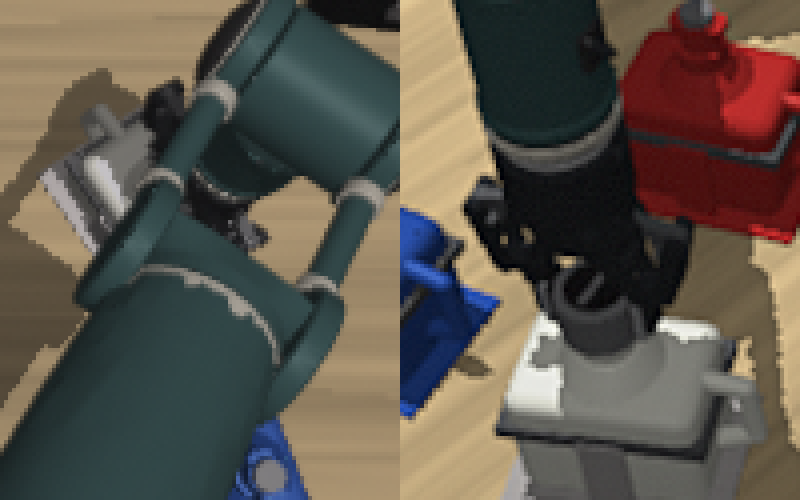

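{"op": "move_arm", "data": {
  "series": "0 0 0 0 0 -0.02 -0.3; 0 0 0 0 0 -0.05 -0.3; 0 0 0 0 0 -0.08 -0.3; 0 0 0 0 0 -0.11 -0.3; 0 0 0 0 0 -0.14 -0.3; 0 0 0 0 0 -0.17 -0.3; 0 0 0 0 0 -0.19 -0.3; 0 0 0 0 0 -0.2 -0.3"
}}

```text
time: 26.8
tool_pos: [0.479, -0.3096, 0.1789]
tcp_rot: [-3.053, -0.739, -0.0]
wrist_force: [-0.1, -0.3, -0.3]
width: 0.589
```

```bash
python3 -c "
from h import *;plan(.4796,-.3102,.246,.44)
from workcell import viewer
d={n:viewer.read_camera(n) for n in('top','scene')}
A=[cv2.resize(d[n]['pixels'][b[1]:b[3],b[0]:b[2],::-1],None,fx=4,fy=4,interpolation=cv2.INTER_NEAREST) for n,b in(('top',(370,175,470,300)),('scene',(170,165,270,290)),)]
cv2.imwrite('pics/q4.png',np.hstack(A))
"
```

```text
t 26.80 pos [ 0.479  -0.3096  0.1789] psi 0.475 tilt [ 0.  0. -1.] F [-0.13 -0.34 -0.34] T [ 0.06  0.02 -0.  ] w 0.589 q [-0.617  0.126  1.91   0.     1.106 -1.092]
turn [-0.     -0.      0.0166] shift [ 0.0022  0.0078 -0.6707]
```

View pics/q4.png

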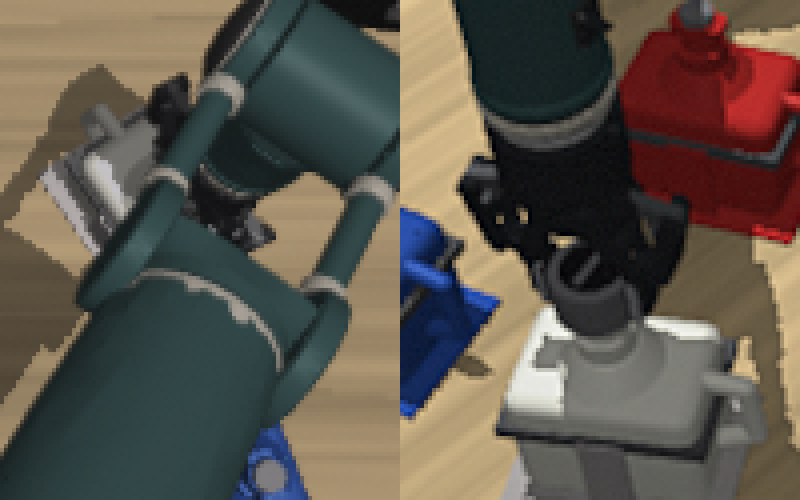

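{"op": "move_arm", "data": {
  "series": "0 0 0 0 0 -0.06 -0.3; 0 0 0 0 0 -0.15 -0.3; 0 0 0 0 0 -0.25 -0.3; 0 0 0 0 0 -0.36 -0.3; 0 0 0 0 0 -0.47 -0.3; 0 0 0 0 0 -0.57 -0.3; 0 0 0 0 0 -0.64 -0.3; 0 0 0 0 0 -0.67 -0.3"
}}

```text
time: 27.7
tool_pos: [0.4794, -0.3099, 0.2473]
tcp_rot: [3.052, 0.738, 0.002]
wrist_force: [-0.1, -0.1, -0.5]
width: 0.59
```

{"op": "move_arm", "data": {
  "series": "0 0 0 0 0 0 -0.3; 0 0 0 0 0 0 -0.3; 0 0 0 0 0 0 -0.3; 0 0 0 0 0 0 -0.3; 0 0 0 0 0 0 -0.3; 0 0 0 0 0 0 -0.3; 0 0 0 0 0 0 -0.3; 0 0 0 0 0 0 -0.3"
}}

```text
time: 28.5
tool_pos: [0.479, -0.3096, 0.2458]
tcp_rot: [-3.053, -0.739, 0.0]
wrist_force: [-0.2, -0.5, -0.8]
width: 0.59
```

```bash
python3 -c "
from h import *;plan(.479,-.3098,.246,.475)
from workcell import viewer,bot
print(bot.read_state()['joint_vel'].round(4))
d={n:viewer.read_camera(n) for n in('top','scene')}
for n in d: cv2.imwrite(f'pics/{n}_end.png',d[n]['pixels'][:,:,::-1])
"
```

```text
t 28.50 pos [ 0.479  -0.3096  0.2458] psi 0.475 tilt [-1.e-04  0.e+00 -1.e+00] F [-0.22 -0.47 -0.84] T [-0.02  0.07  0.05] w 0.590 q [-0.618  0.072  1.84  -0.     1.229 -1.092]
turn [-0.      0.     -0.0001] shift [-0.0008  0.0015 -0.0015]
[0.0003 0.0017 0.001  0.0002 0.001  0.0001]
```

View pics/scene_end.png

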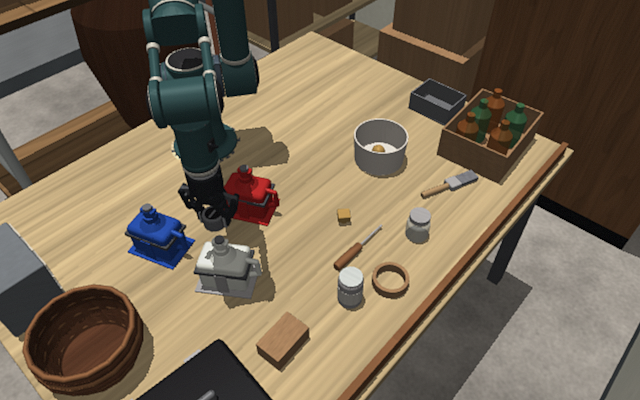

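View pics/top_end.png

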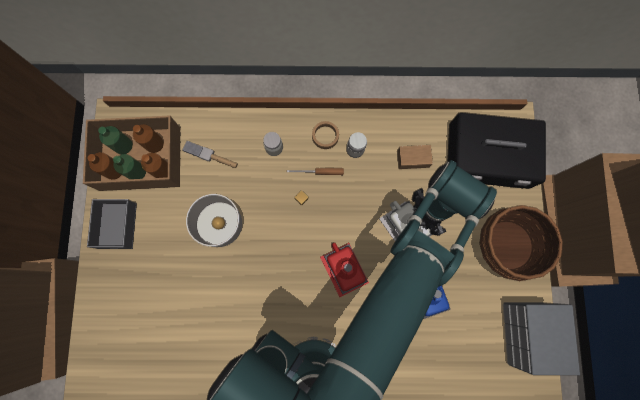

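The knob stands in the crock (top 218,223) and the cap is held above the open neck (scene 212,216). Everything else is where it was, so I'm handing in.

```bash
python3 -c "
from workcell import bot
print(bot.finish_job()); s=bot.read_state(); print(s['tool_pos'],s['width'],s['wrist_force'])"
```

```text
the job is handed in; nothing more can be done
None
the job is handed in; nothing more can be done
```

The job is handed in, at about 28.6 s of the 64 s allowed. The knob is in the crock, and the cap is off the jug and held above the open neck.

- **Knob:** I lowered the round knob to the crock floor and felt a soft contact: the vertical force went from −2.2 N to +3.5 N. I then let go of it, and the last pictures show it standing near the middle of the floor.
- **Cap:** I pressed the cap down about 5 mm (roughly 12 to 13 N), turned it 1.26 rad counter-clockwise and lifted it. The tool rose about 85 mm from the pressed position, which is about 79 mm above where the cap sits when closed.
- **Last checks:** The cap was held level over the neck, with joint speeds near zero and the opening steady at 0.59. The downward force varied from 0.3 to 0.8 N, close to the 40 g cap's weight. The other things appeared unmoved in both views.
- **Disagreements:**
  - My first cap and crock positions differed by up to 8 mm between the two cameras. A closer look at the cap's edges brought the cap to about 1 mm.
  - The gripper opening on the knob read about 42 mm rather than 44 mm, but it never slipped.
  - The state could not be read after handing in, so nothing was checked after that.

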